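Prime the bench lubricator by hand

TASK

Prime the green grease pump on the table: push its red plunger all the way down with the fingertips and let it come right back up, again and again, until the orange indicator pin stands fully out with its green band clear of the collar; then take the hand away and leave the plunger up. Only push on the plunger: do not touch the indicator pin, do not lift, tip or shove the pump along, and leave the bur stand, the bottle and the brass weight where they are.

Things in the scene. Friction and masses are not known exactly. Their poses are not given: they have to be found in the camera images.
- pump: The pump: a green cast body 62 x 118 mm, 64 mm high, on a black rubber foot 78 x 136 x 8 mm; it stands loose on the table, about 0.9 kg. Origin at the centre of the foot's underside, z up, y along its length. The red plunger stands at y = +30 mm and the orange indicator pin at y = -36 mm (both x = 0); a brass nipple sticks out at the -y end. Apart from plunger and pin nothing on it is higher than 90 mm.
- plunger_top (a point): Centre of the top of the red mushroom-shaped plunger knob (52 mm across, nearly flat over the middle 24 mm); 128 mm above the table when up. The plunger moves straight down.
- plunger (a joint): How far the plunger is pushed down, m: 0 up (may read -0.0003), 0.016 at its bottom stop. A spring pushes it back up by itself, with a damper: 6 N to start it, 10 N at the bottom, and 5 N more for each 0.1 m/s of speed; fully back up about 0.5 s after letting go.
- pin (a joint): How far the indicator pin stands out, m: 0 in, 0.040 fully out. It starts somewhere between 0 and 0.02. Hidden ratchet with 8 mm steps: each stroke of at least 13 mm raises the pin to its next step (0.008, 0.016, 0.024, 0.032, 0.040) while the plunger comes back up; a shorter stroke may give nothing. It stays where it is between strokes, and further strokes do no harm once it is out. Three to five strokes are needed.
- indicator: The indicator pin itself: orange, upright, 13 mm thick, with a 10 mm green band at its lower end that shows above the dark collar only when the pin is fully out. Origin at the centre of its top, which is 79 mm above the table when in and 119 mm when out. Not to be touched.
- bur_block: Bystander: green V-shaped bur stand with burs, 62 x 104 x 66 mm, loose; origin at the centre of its underside. It may stand where the pump stood in another run.
- flux_bottle: Bystander: white dropper bottle with red nozzle, 37 mm across, 96 mm high, loose; origin at the centre of its underside.
- brass_weight: Bystander: brass weight with a knob, 33 mm across, 44 mm high, loose; origin at the centre of its underside.

How it is judged:
On the way, in this order (a step that is already met when the one before it is completed fails the run):
1. the plunger is pushed down a first time (value of joint plunger above 0.01 m), for 0.04 s.
2. the plunger is let back up (value of joint plunger below 0.003 m), for 0.04 s.
3. the plunger is pushed down again (value of joint plunger above 0.01 m), for 0.04 s.
At the end, for the whole second after the job is handed in: The indicator pin is at least 38 mm out, the plunger is up (within 2 mm), the pump stands upright and at rest on the table within 30 mm of where it started, and the bur stand, bottle and brass weight stand within 30 mm of where they were (value of joint pin above 0.038 m and value of joint plunger below 0.002 m and angle between pump's own z axis and vertical below 0.05 rad and height (world z) of pump below 0.005 m and distance of pump from where it was at the start of the episode below 0.03 m and linear speed of pump below 0.02 m/s and not (distance of bur_block from where it was at the start of the episode above 0.03 m or angle between bur_block's own z axis and vertical above 0.35 rad) and not (distance of flux_bottle from where it was at the start of the episode above 0.03 m or angle between flux_bottle's own z axis and vertical above 0.35 rad) and not (distance of brass_weight from where it was at the start of the episode above 0.03 m or angle between brass_weight's own z axis and vertical above 0.35 rad)); the robot touches nothing.
It fails at once if the pump is lifted (over 10 mm), tipped (over 0.15 rad) or shoved more than 30 mm (height (world z) of pump above 0.01 m or angle between pump's own z axis and vertical above 0.15 rad or distance of pump from where it was at the start of the episode above 0.03 m).
It fails at once if the robot touches the indicator pin (over 1 N) (contact force between any of the fingers, the arm and indicator above 1 N).
It fails at once if the bur stand, the bottle or the brass weight is moved more than 30 mm, lifted or knocked over ((distance of bur_block from where it was at the start of the episode above 0.03 m or angle between bur_block's own z axis and vertical above 0.35 rad) or (distance of flux_bottle from where it was at the start of the episode above 0.03 m or angle between flux_bottle's own z axis and vertical above 0.35 rad) or (distance of brass_weight from where it was at the start of the episode above 0.03 m or angle between brass_weight's own z axis and vertical above 0.35 rad)).
It also fails if it takes over 45 s, if anything falls off the work surface, if the arm or the gripper's body presses on something with over 40 N, if the wrist force passes 120 N, or if a joint passes its speed limit or range.

ROBOT

A 6-joint arm with a two-finger parallel gripper is mounted at the origin on a cart in front of the work surface, level with it; the furniture and walls round the work are solid. World frame = base frame: x ahead of the robot, y to its left, z up, the work surface at z = 0. Lengths are in m, angles in rad, forces in N, time in s.
With the tool pointing down it reaches from about 0.4 to 0.825 m from the base axis. Payload 7 kg.
Tool frame: the origin (TCP) lies on the centre line of the jaws, within the pads' length; the fingertips stand arm.tip_reach ahead of it and the grasp point (between the pads) lies 5 mm behind it (arm.tip_reach is the distance from the TCP to the fingertips, in m); z points along the fingers, y is the line along which they close (so a half turn about z gives the same grasp; the last joint's range is limited). The gripper opens to 88 mm and grips with 3 to 60 N. Pads are 19 mm wide; open, the fingers measure 130 mm over their backs; the gripper's body (78 mm by 193 mm) begins 47 mm behind the grasp point.
Start: joints at [-0.987, 0.359, 0.012, 0, -1.224, -0.288], TCP at [0.197, -0.646, 0.241] pointing down, gripper open.
Joint ranges: [-3.07, 3.07], [-1.43, 2.12], [-1.02, 1.25], [-3.03, 1.67], [-3.05, -0], [-3.03, 3.03]. Speed limits (rad/s): [2.39, 2.39, 3.01, 3.14, 3.14, 3.14].

INTERFACE

Orientations are given as [roll, pitch, yaw] about the fixed x, y, z axes, in that order (R = Rz(yaw) Ry(pitch) Rx(roll)).
In Python, from station import status, optics, order, arm gives the robot as it stands. The module is installed in compiled form; this text tells all that it offers.
- The arm moves only by the shell command python3 -m jog 'ROWS' [FORCE]. ROWS is JSON, a list of rows, each a list of 3 entries, a list of its own where there are three numbers: the gripper command: -1 is shut, 1 is fully open, values between are in proportion, then the shift along the tool's x, y, z in mm, then the turn about the tool's z in rad. A call has 1 to 20 rows; each row is the pose to reach, as a shift and turn from the pose commanded when the call began, along the tool's axes at that moment; what a row does not reach only later rows make up. A row lasts 1/8 s, in which the tool goes at most 62.5 mm and 10.7 degrees, less where a joint would pass 70% of its speed; a pose out of reach is approached as far as the arm can. A call with a gripper value outside its range is refused whole. The fingers move at their own pace and stop on an object; FORCE is the grip in N (left out, the last holds). Time passes only in rows, so rows that repeat a pose let the fingers close. It gives the time, the measured TCP pose, the force, the opening and the grip force at its end, in the units of the state.
- status.get_state(): the state, without advancing time (a new reading comes with each control period).
- optics.grab_frame(name): name is "side" or "top"; returns a dict with "color" (384x512x3 uint8, red, green, blue), "mtx" (3x3 intrinsics, pixels), "k1" (the pictures are not rectified: a ray, as slopes to the right and down, at radius r is drawn at 1 + k1 r^2 times it, then the intrinsics apply), "cam_to_world" (4x4, takes a point from camera to world coordinates). Camera axes: x right, y down, z forward; pixel columns grow to the right and rows downward; lengths in m; the calibration is good to about 2 mm. A picture is of the moment at which its call begins. There is no depth.
- order.job_done(): hands the job in; it is judged then, once.
The state is a dict: "t": time; "q": joint angles; "qd": joint speeds; "joint_efforts": joint torques, N m; "eef_pos": TCP position; "ee_rot": TCP orientation; "force": force on the tool from outside, world axes, zero at the start; "moment": the same for the moment, N m; "width": finger opening in m; "gripper_force": force on a finger pad.
Only numpy, scipy, OpenCV 4.12 (cv2) and the standard library are available. Lean on these libraries where they do the work, as an engineer would, in place of code of your own. Each camera call takes 0.05 s, during which the arm holds its last target. There are 200 camera calls.

## Working session

There is one attempt and no reset: what is moved stays moved. The work goes in short steps, Python scripts to look and compute and a shell command to move; the robot and the scene stay as the last step left them, time stands still between calls to the robot, and variables do not carry over. Pictures are saved under pics/ and viewed, at most 10 in all, crops included, and the job is handed in when it is done.

```bash
mkdir -p pics
cat > h.py <<'E'
import numpy as np, cv2
from station import status, optics, order, arm
def grab(n):
    f=optics.grab_frame(n); cv2.imwrite(f'pics/{n}_{status.get_state()["t"]:.2f}.png',f['color'][:,:,::-1]); return f
def ray(f,u,v):
    K=f['mtx']; d=np.array([(u-K[0,2])/K[0,0],(v-K[1,2])/K[1,1]]); s=d.copy()
    for _ in range(30): s=d/(1+f['k1']*(s@s))
    T=f['cam_to_world']; return T[:3,3],T[:3,:3]@np.array([s[0],s[1],1])
def onplane(f,u,v,z):
    o,d=ray(f,u,v); return o+d*(z-o[2])/d[2]
def tri(f,p,g,q):
    o1,d1=ray(f,*p);o2,d2=ray(g,*q)
    a=np.linalg.lstsq(np.c_[d1,-d2],o2-o1,rcond=None)[0]
    A,B=o1+a[0]*d1,o2+a[1]*d2; return (A+B)/2,np.linalg.norm(A-B)
E
python3 - <<'E'
from h import *
s=status.get_state();print(s,arm.tip_reach)
a=grab('top');b=grab('side')
for f in(a,b):print(f['cam_to_world'].round(3),f['mtx'],f['k1'])
cv2.imwrite('pics/both.png',cv2.resize(np.vstack([a['color'],b['color']])[:,:,::-1],None,fx=.78,fy=.78))
E
ls pics
```

```text
{'t': 0.0, 'q': array([-9.86917425e-01,  3.59391987e-01,  1.10563507e-02, -3.62041384e-04,
       -1.22410224e+00, -2.88090034e-01]), 'qd': array([-0.00021367, -0.00140301, -0.00017297,  0.00090721,  0.00078562,
        0.00051811]), 'joint_efforts': array([ 5.71624514e-04, -5.82714808e+01,  2.93048948e+01,  6.99693918e+00,
        6.80900455e-03, -1.78523433e-04]), 'eef_pos': array([ 0.19659343, -0.64524388,  0.23961614]), 'ee_rot': array([ 3.13992205e+00, -1.40131907e-04, -2.84592697e+00]), 'force': array([-1.29153179,  0.00246168,  0.29506561]), 'moment': array([-0.01273892, -0.02481541,  0.05065677]), 'gripper_force': 0.0, 'width': 0.08752818583701982} 0.014
[[-0.022 -0.995  0.096  0.399]
 [-0.999  0.025  0.028 -0.079]
 [-0.031 -0.095 -0.995  0.955]
 [ 0.     0.     0.     1.   ]] [[347.06915402   0.         259.83370548]
 [  0.         347.06915402 192.83480244]
 [  0.           0.           1.        ]] -0.008627830906488566
[[-0.993 -0.036  0.112  0.367]
 [-0.117  0.353 -0.928  0.714]
 [-0.006 -0.935 -0.355  0.417]
 [ 0.     0.     0.     1.   ]] [[370.67681282   0.         258.33159059]
 [  0.         370.67681282 190.17981678]
 [  0.           0.           1.        ]] -0.0943501293671393
both.png
side_0.10.png
top_0.05.png
```

View pics/both.png

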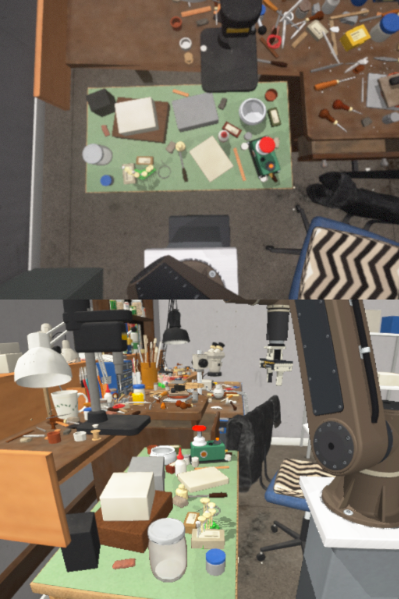

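The pump is at about (339,190) in the top image and about (258,185) in the side image, with the red knob at its far (+x) end. I'll measure from both views.

Run:
```python
from h import *
a=grab('top');b=grab('side')
def red(f,x0,x1,y0,y1):
    h=cv2.cvtColor(f['color'],cv2.COLOR_RGB2HSV)
    m=(((h[...,0]<6)|(h[...,0]>174))&(h[...,1]>170)&(h[...,2]>90)).astype(np.uint8)
    n,l,st,c=cv2.connectedComponentsWithStats(m[y0:y1,x0:x1])
    return [(st[i]+np.array([x0,y0,0,0,0]),c[i]+[x0,y0]) for i in range(1,n) if st[i][4]>15]
ra=red(a,280,380,130,250);rb=red(b,200,330,130,240)
print(ra,rb)
for s,c in ra: print(onplane(a,*c,.124))
for s,c in ra:
  for t,e in rb: print(c,e,tri(a,c,b,e))
A=cv2.resize(a['color'][140:250,280:390],None,fx=5,fy=5,interpolation=2)
B=cv2.resize(b['color'][150:220,200:310],(550,350),interpolation=2);B=cv2.copyMakeBorder(B,0,200,0,0,0)
cv2.imwrite('pics/c1.png',cv2.resize(np.hstack([A,B])[:,:,::-1],(800,400)))
```

```text
[(array([333, 176,  19,  20, 304]), array([342.16776316, 185.14802632]))] [(array([246, 161,  19,   8, 126]), array([254.76984127, 164.51587302])), (array([227, 190,   8,  14,  50]), array([230.48, 198.5 ]))]
[ 0.49256039 -0.25327436  0.124     ]
[342.16776316 185.14802632] [254.76984127 164.51587302] (array([ 0.49268941, -0.25360487,  0.12244004]), np.float64(9.395878513232409e-05))
[342.16776316 185.14802632] [230.48 198.5 ] (array([ 0.53603206, -0.27218292,  0.01104987]), np.float64(0.06199099603332651))
```

View pics/c1.png

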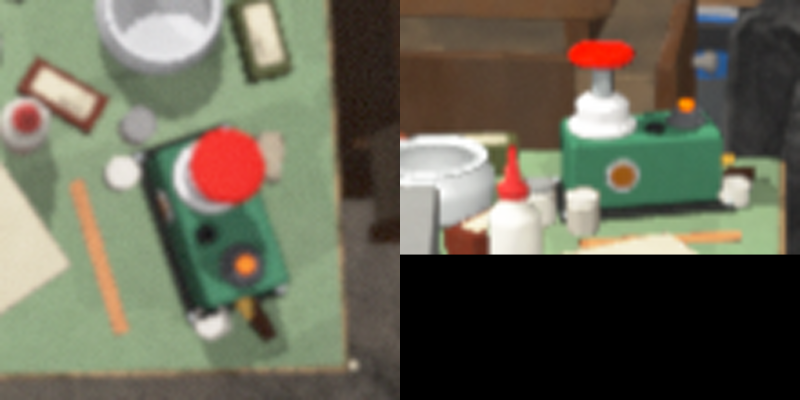

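The crop shows the knob at top pixel (342,185) and the pin at about (348,213). Triangulation puts the knob at (0.493,-0.253,0.122) with the two rays 0.1 mm apart, which agrees with the known height. Next I'll work out the shift. A jacket on the chair sits near the start pose, so I'll go up first.

```bash
python3 - <<'E'
from h import *
from scipy.spatial.transform import Rotation as R
import cv2
f=grab('top'); pin=onplane(f,347.7,212.9,.09); k=np.array([.4927,-.2534,.128])
print('pin',pin,'sep',np.linalg.norm((pin-k)[:2]))
s=status.get_state(); T=R.from_euler('xyz',s['ee_rot']).as_matrix(); print(T.round(3), T.T@(k-s['eef_pos'])*1000)
print('axis in tool',T.T@(pin-k))
E
python3 -m jog '[[-1,[0,0,-40],0],[-1,[0,0,-80],0],[-1,[0,0,-120],0],[-1,[0,0,-120],0],[-1,[0,0,-120],0]]' 20
```

```text
pin [ 0.42701221 -0.2709096   0.09      ] sep 0.06798140365295557
[[-0.957 -0.291 -0.   ]
 [-0.291  0.957  0.001]
 [ 0.     0.001 -1.   ]] [-397.46449748  288.67808523  112.2862448 ]
axis in tool [0.06793476 0.00236722 0.03800967]
t: 0.88
eef_pos: [0.1968, -0.6454, 0.36]
ee_rot: [3.141, 0.0, -2.846]
force: [0.1, -0.3, -1.3]
width: 0.0435
gripper_force: 0.0
```

The knob-to-pin distance measures 68 mm against the nominal 66 mm, and the pump axis lies along tool x, so no turn is needed. Now I'll cross over to the knob, biased 2 mm away from the pin.

```bash
python3 -m jog '[[-1,[-40,29,0],0],[-1,[-80,58,0],0],[-1,[-120,87,0],0],[-1,[-160,116,0],0],[-1,[-200,145,0],0],[-1,[-240,174,0],0],[-1,[-280,203,0],0],[-1,[-320,232,0],0],[-1,[-360,261,0],0],[-1,[-399,288,0],0],[-1,[-399,288,40],0],[-1,[-399,288,80],0],[-1,[-399,288,120],0],[-1,[-399,288,170],0],[-1,[-399,288,185],0],[-1,[-399,288,185],0],[-1,[-399,288,185],0]]'
python3 - <<'E'
from h import *
a=grab('top');b=grab('side');print(status.get_state()['eef_pos'])
A=cv2.resize(a['color'][130:240,280:390],(440,440),interpolation=2)
B=cv2.resize(b['color'][110:220,200:290],(360,440),interpolation=2)
cv2.imwrite('pics/c2.png',np.hstack([A,B])[:,:,::-1])
E
```

```text
t: 3.0
eef_pos: [0.4955, -0.2542, 0.1773]
ee_rot: [-3.14, 0.002, -2.845]
force: [0.6, -0.5, 0.4]
width: 0.0008
gripper_force: 0.0
[ 0.49543382 -0.2541325   0.1773458 ]
```

View pics/c2.png

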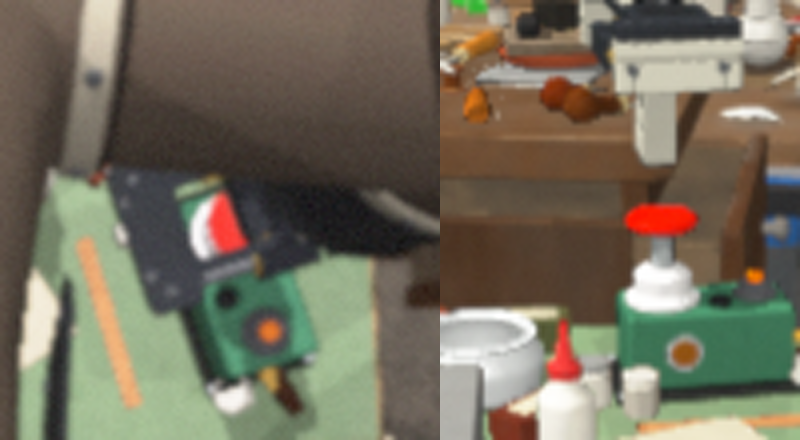

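The side view shows the fingertips centred over the knob at (660,160), about 35 mm above it, and the pin stays clear. Now the first stroke down, watching the force.

```bash
python3 -m jog '[[-1,[0,0,20],0],[-1,[0,0,33],0],[-1,[0,0,40],0],[-1,[0,0,46],0],[-1,[0,0,50],0],[-1,[0,0,52],0],[-1,[0,0,52],0]]'
```

```text
t: 3.98
eef_pos: [0.4949, -0.254, 0.1262]
ee_rot: [-3.14, 0.001, -2.845]
force: [-5.8, 4.9, 19.2]
width: 0.0003
gripper_force: 9.6
```

The force of 19 N at tip height 0.112 m means the plunger is on its bottom stop. I'll release it and make a second stroke.

```bash
python3 -m jog '[[-1,[0,0,-12],0],[-1,[0,0,-26],0],[-1,[0,0,-26],0],[-1,[0,0,-26],0],[-1,[0,0,-26],0],[-1,[0,0,-26],0],[-1,[0,0,-16],0],[-1,[0,0,-10],0],[-1,[0,0,-4],0],[-1,[0,0,0],0],[-1,[0,0,0],0],[-1,[0,0,0],0]]'
python3 -m jog '[[-1,[0,0,-12],0],[-1,[0,0,-26],0],[-1,[0,0,-26],0],[-1,[0,0,-26],0],[-1,[0,0,-26],0],[-1,[0,0,-26],0]]'
python3 - <<'E'
from h import *
a=grab('top');b=grab('side')
A=cv2.resize(a['color'][130:240,280:390],(440,440),interpolation=2)
B=cv2.resize(b['color'][110:220,200:290],(360,440),interpolation=2)
cv2.imwrite('pics/c3.png',np.hstack([A,B])[:,:,::-1])
E
```

```text
t: 5.48
eef_pos: [0.4953, -0.2542, 0.1261]
ee_rot: [-3.14, 0.002, -2.845]
force: [-5.5, 5.2, 25.9]
width: 0.0002
gripper_force: 12.9
t: 6.22
eef_pos: [0.4942, -0.2538, 0.1491]
ee_rot: [3.141, -0.001, -2.846]
force: [0.1, -0.3, 0.5]
width: 0.0008
gripper_force: 0.0
```

View pics/c3.png

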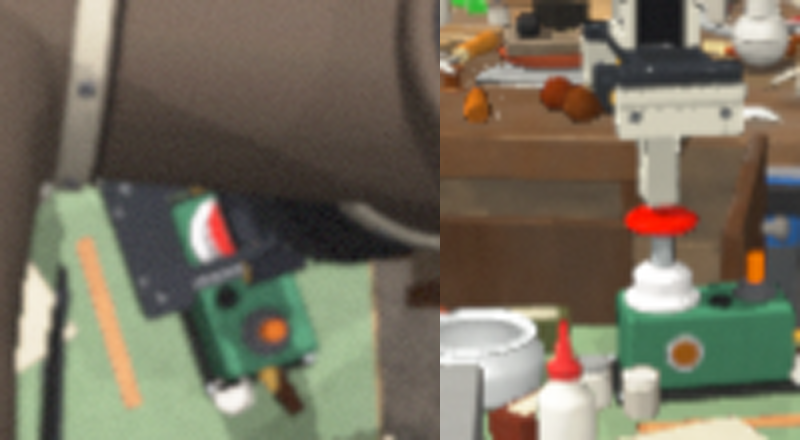

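The pin has risen: its top is now at (755,250), up from (755,272), the plunger is back up and the pump has not moved. Three more strokes will bring it fully out, and extra ones do no harm.

```bash
python3 -m jog '[[-1,[0,0,10],0],[-1,[0,0,16],0],[-1,[0,0,22],0],[-1,[0,0,26],0],[-1,[0,0,26],0],[-1,[0,0,26],0],[-1,[0,0,14],0],[-1,[0,0,0],0],[-1,[0,0,0],0],[-1,[0,0,0],0],[-1,[0,0,0],0],[-1,[0,0,0],0]]'
python3 -m jog '[[-1,[0,0,10],0],[-1,[0,0,16],0],[-1,[0,0,22],0],[-1,[0,0,26],0],[-1,[0,0,26],0],[-1,[0,0,26],0],[-1,[0,0,14],0],[-1,[0,0,0],0],[-1,[0,0,0],0],[-1,[0,0,0],0],[-1,[0,0,0],0],[-1,[0,0,0],0]]'
python3 -m jog '[[-1,[0,0,10],0],[-1,[0,0,16],0],[-1,[0,0,22],0],[-1,[0,0,26],0],[-1,[0,0,26],0],[-1,[0,0,26],0],[-1,[0,0,14],0],[-1,[0,0,0],0],[-1,[0,0,-30],0],[-1,[0,0,-70],0],[-1,[0,0,-110],0],[-1,[0,0,-150],0],[-1,[0,0,-150],0],[-1,[0,0,-150],0]]'
python3 - <<'E'
from h import *
a=grab('top');b=grab('side')
A=cv2.resize(a['color'][130:240,280:390],(440,440),interpolation=2)
B=cv2.resize(b['color'][110:220,200:290],(360,440),interpolation=2)
cv2.imwrite('pics/c4.png',np.hstack([A,B])[:,:,::-1])
E
```

```text
t: 7.82
eef_pos: [0.4942, -0.2538, 0.1491]
ee_rot: [3.141, -0.001, -2.846]
force: [0.3, 0.7, 0.7]
width: 0.0003
gripper_force: 0.0
t: 9.32
eef_pos: [0.4942, -0.2538, 0.1491]
ee_rot: [3.141, -0.001, -2.846]
force: [0.3, 0.1, -1.2]
width: 0.0004
gripper_force: 0.0
t: 11.08
eef_pos: [0.494, -0.2536, 0.299]
ee_rot: [3.141, -0.0, -2.846]
force: [-0.4, -0.0, -0.6]
width: 0.0006
gripper_force: 0.0
```

View pics/c4.png

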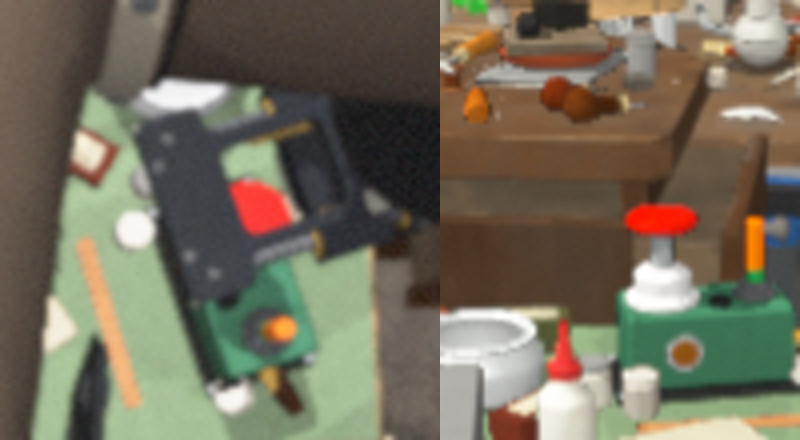

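The pin is fully out: its top is at (755,217), level with the knob, and the green band shows above the collar at (756,277). The plunger is up, the bystanders haven't moved and the hand is well clear, so I'm handing in.

```bash
python3 -c "
from station import order; print(order.job_done())"
```

```text
the job is handed in; nothing more can be done
None
```

The pump is primed and the job is handed in: after five full strokes the indicator pin stands fully out with its green band showing, the plunger is up, and the hand is clear; the station returned no verdict.

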